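# Fit a painted panel into its frame and lock it with the turnbuttons

### The arm

A 6-joint arm with a two-finger parallel gripper is mounted at the origin on the work surface. World frame = base frame: x ahead of the robot, y to its left, z up, the work surface at z = 0. Lengths are in mm, angles in rad, forces in N, time in s.
With the tool pointing down it reaches from about 350 to 775 mm from the base axis. Payload 7.3 kg.
Tool frame: the origin (TCP) lies at the very end of the fingers, on their centre line; the grasp point (between the pads) lies 19 mm behind it; z points along the fingers, y is the line along which they close (so a half turn about z gives the same grasp; the last joint's range is limited). The gripper opens to 92 mm and grips with 3 to 60 N. Pads are 19 mm wide; open, the fingers measure 130 mm over their backs; the gripper's body (75 mm by 190 mm) begins 47 mm behind the grasp point.
Start: joints at [0.979, 0.342, 1.524, -0, 1.275, -0.146], TCP at [226.358, 473.716, 226.741] pointing down, gripper open.
Joint ranges: [-2.53, 2.53], [-0.77, 2.02], [0.04, 2.7], [-1, 4.14], [0.28, 2.66], [-3.11, 3.11]. Speed limits (rad/s): [2.57, 2.57, 3.14, 3.14, 3.14, 3.14].

### API

Orientations are given as [roll, pitch, yaw] about the fixed x, y, z axes, in that order (R = Rz(yaw) Ry(pitch) Rx(roll)).
In Python, from plant import bot gives the robot as it stands.
- The arm moves only by the tool jog_arm, never from a script. Its argument "targets" is a list of rows, each an object with "xyz": the shift along the tool's x, y, z as a fraction of full scale, a list of three; "spin": the turn about the tool's z as a fraction of full scale. In form: [{"xyz": [x, y, z], "spin": spin}, ...]. A call has exactly 10 rows; each row shifts and turns the commanded pose from where the row before left it, along the tool's axes as they then stand; what a row does not reach is not made up. Full scale, the value 1, is 80 mm for a shift and 0.1 rad for a turn. A row lasts 1/8 s, in which the tool goes at most 62.5 mm and 10.7 degrees, less where a joint would pass 70% of its speed; a pose out of reach is approached as far as the arm can. A call with a number of a shift or a turn outside -1 to 1 is refused whole. A call with a gripper value outside its range is refused whole. "gripper" is the opening in per cent of the stroke, from 0 (shut) to 100 (fully open), set as the call begins (left out, the last holds). The fingers move at their own pace and stop on an object; the grip force is fixed at half the most. Time passes only in rows, so rows that do not move let the fingers close, or fill a call up. It gives the time, the measured TCP pose, the force, the opening and the grip force at its end, in the units of the state.
- bot.get_obs(): the state, without advancing time (a new reading comes with each control period).
- bot.capture(name): name is "side" or "top"; returns the picture (480x640x3 uint8, blue, green, red); there is no depth.
- bot.get_calibration(name): a dict with "vfov" (degrees; the focal length in pixels is half the picture's height over the tangent of half this angle, whatever the lens; pixels are square), "cx", "cy" (the principal point, pixels), "k1" (the pictures are not rectified: a ray, as slopes to the right and down, at radius r is drawn at 1 + k1 r^2 times it, then the intrinsics apply), "eye" and "rotation" of the camera in the world. Camera axes: x right, y down, z forward; pixel columns grow to the right and rows downward; lengths in mm; the calibration is good to about 2 mm. A picture is of the moment at which its call begins. get_calibration takes no time and is no camera call.
- bot.close_job(): hands the job in; it is judged then, once.
The state is a dict: "time": time; "joint_positions": joint angles; "dq": joint speeds; "tau": joint torques, N m; "tool_pos": TCP position; "tcp_rot": TCP orientation; "contact_force": force on the tool from outside, world axes, zero at the start; "moment": the same for the moment, N m; "grip_width": finger opening in mm; "finger_force": force on a finger pad.
Only numpy, scipy, OpenCV 4.12 (cv2) and the standard library are available. Lean on these libraries where they do the work, as an engineer would, in place of code of your own. Each camera call takes 0.05 s, during which the arm holds its last target. There are 200 camera calls.

### The job

Of the two painted panels lying face down on the table, take the one that fits the empty frame on the sloping easel and lay it, bar side up, fully home in the frame's recess. Then swing both brass turnbuttons in so that they point squarely across the panel's edge and hold it in. Leave the other panel and the paint things on the table where they are.

Things in the scene. Friction and masses are not known exactly. Their poses are not given: they have to be found in the camera images.
- frame: Dark wooden frame, back side up, fixed on an easel sloping 27 degrees (rising away from the robot at yaw 0). Outside 175 x 215 x 20 mm, bars 35 wide. Recess 105 (x) x 145 (y) mm, 10 deep, a 10 mm yellow ledge round its floor. Origin: centre of the recess at ledge level; x up the slope, y left along it, z square out of it, towards the gripper. The frame's back face is z = 10 mm
- panel: The panel that fits: plywood 100 x 140 x 10 mm (x, y, z), about 0.15 kg, lying painted face down. Blue grip bar on the middle of its back: 60 mm long along y, 14 wide (x), from z = 10 to 34 mm. Origin: centre of the underside; z up through the bar. It fits either way round (half a turn makes no difference); fully home, its back is flush with the frame's back face
- turn_left (a joint): Angle (rad) of the brass turnbutton on the frame's left (+y) bar; pivot at frame (0, 90, 10) mm, axis frame z. 0: lever points squarely in across the panel (frame -y); 1.57: up the slope (frame +x), clear of the recess. Starts at 1.5 to 2.4, travels -0.5 to 2.7. It stays where it is left; about 0.04 N m (1.5 N at the pin) turns it
- turn_left_pin (a point): Middle of the upright round pin by which the left turnbutton is turned: 10 mm diameter, 32 mm from the pivot, from frame z = 17 to 37 mm (this point at 27). Lever 14 mm wide, reaching 40 mm from the pivot, at frame z = 12 to 17 mm: it passes 2 mm over a panel that is fully home, not over one that stands proud
- turn_right (a joint): Angle (rad) of the same kind of turnbutton on the right (-y) bar, mirrored: pivot at frame (0, -90, 10) mm. At 0 the lever points squarely in across the panel (towards frame +y); at 1.57 up the slope (frame +x); same start range, travel and stiffness
- turn_right_pin (a point): Middle of the round pin on the right turnbutton's lever; sizes as for the left one
- big_panel: The panel that is too big for the frame: 115 x 165 x 10 mm, with a yellow grip bar. Same make and axes. Leave it alone
- jar_orange: Orange paint jar with a black lid, 60 mm in diameter, 75 mm tall; origin at the centre of its underside. Leave it alone
- jar_white: Blue paint jar with a white lid, 68 mm in diameter, 70 mm tall; origin at the centre of its underside. Leave it alone
- bottle_red: Red paint bottle, 52 mm in diameter, 150 mm tall; origin at the centre of its underside. Leave it alone
- tape_roll: Yellow roll of tape lying flat, 90 mm in diameter, 25 mm tall. Leave it alone
- paintbrush: Paintbrush lying on the table behind the easel. Leave it alone
Not all that is in view belongs to the job. Leave any black look-alike of the panel alone.

How it is judged (in metres and radians):
On the way:
1. the fitting panel lies home in the frame's recess, bar side up (z of panel in the frame of frame between -0.003 and 0.003 m and distance between panel and frame below 0.007 m and angle between the z axis of panel and the z axis of frame, either way round below 0.05 rad), for 0.2 s.
At the end, for the whole second after the job is handed in: The fitting panel rests in the frame's recess, bar side up, within 3 mm of fully home at its centre, within 7 mm of the recess's centre and within 0.05 rad of flat in it, at rest; both turnbuttons point in across it within 0.3 rad of square (all of step 1 and linear speed of panel below 0.01 m/s and value of joint turn_left between -0.3 and 0.3 rad and value of joint turn_right between -0.3 and 0.3 rad); the robot touches nothing.
It fails at once if the other panel or one of the paint things is moved more than 30 mm (distance of any of big_panel, jar_orange, jar_white, bottle_red, tape_roll, paintbrush from where it was at the start of the episode above 0.03 m).
It also fails if it takes over 64 s, if anything falls off the work surface, if the arm or the gripper's body presses on something with over 40 N, if the wrist force passes 120 N, or if a joint passes its speed limit or range.

## Working session

There is one attempt and no reset: what is moved stays moved. The work goes in short steps, Python scripts to look and compute and a tool call to move; the robot and the scene stay as the last step left them, time stands still between calls to the robot, and variables do not carry over. Pictures are saved under pics/ and viewed, at most 10 in all, crops included, and the job is handed in when it is done.

Besides the shell and the picture viewer there is one more tool, called after "Call:" by a JSON object that holds its "op" and its "data". jog_arm: Moves the arm, as the interface text tells. Shift numbers are shares of 80 mm and turn numbers shares of 0.1 rad, none past 1 either way. Its arguments: {"type":"object","properties":{"targets":{"type":"array","items":{"type":"object","properties":{"xyz":{"type":"array","items":{"type":"number"}},"spin":{"type":"number"}}}},"gripper":{"type":"number"}},"required":["targets"]}

```bash
mkdir -p pics; ls
python3 - <<'E'
from plant import bot
import cv2
for n in("side","top"):
    cv2.imwrite(f"pics/{n}0.png",bot.capture(n)); print(n,bot.get_calibration(n))
print(bot.get_obs())
E
```

```text
pics
side {'vfov': 54.168416941367134, 'cx': 322.66474610885757, 'cy': 236.64073669394753, 'k1': 0.04300462024121881, 'eye': array([ 348.57026805, -882.17312437,  862.09722406]), 'rotation': array([-2.22785323, -0.00859185, -0.18761673])}
top {'vfov': 54.43854679527285, 'cx': 316.81742801668605, 'cy': 229.5790949053011, 'k1': -0.09216266946035834, 'eye': array([ 343.15191994,   95.43862872, 1150.8922155 ]), 'rotation': array([-2.96029856e+00, -1.93388142e-03, -1.58523256e+00])}
{'time': 0.1, 'joint_positions': array([ 9.79013471e-01,  3.42665867e-01,  1.52490016e+00, -1.04617020e-06,
        1.27541509e+00, -1.45973088e-01]), 'dq': array([ 0.00133315, -0.00207945, -0.00349686, -0.00043751,  0.00147936,
       -0.00088789]), 'tau': array([ 1.54776197e-03, -4.32006419e+01, -2.44693744e+01,  7.19139352e-02,
        5.26839180e-02, -6.85971054e-05]), 'tool_pos': array([226.139521  , 473.40249818, 226.11525599]), 'tcp_rot': array([-3.14021881e+00, -2.00970160e-04,  2.69578305e+00]), 'contact_force': array([-0.70276434,  0.39472535,  0.67553701]), 'moment': array([-0.00362308,  0.03156401, -0.02934073]), 'finger_force': 0.0, 'grip_width': 91.51371487077778}
```

View pics/top0.png

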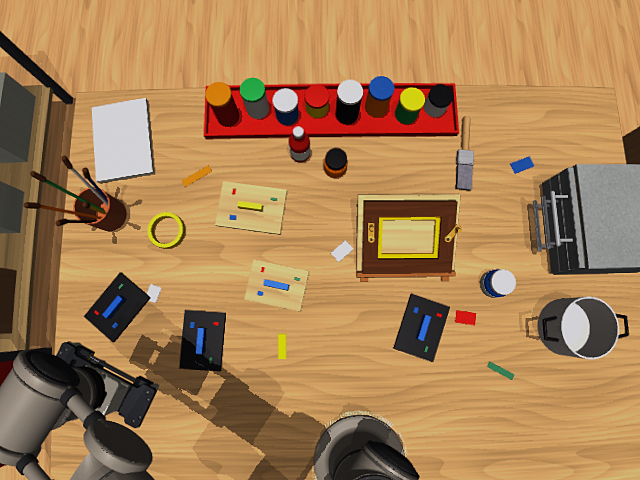

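View pics/side0.png

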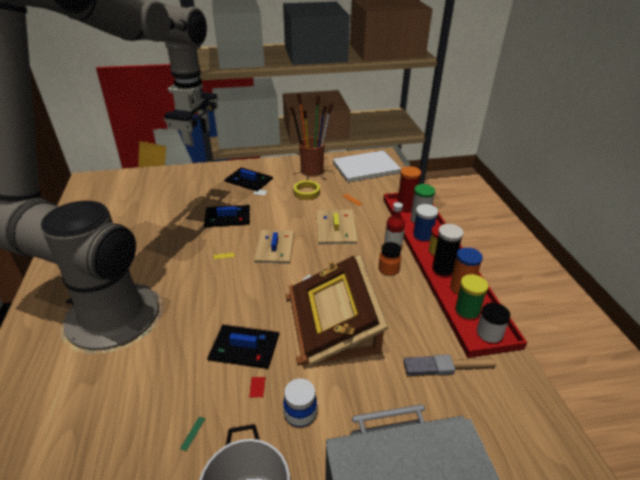

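Run:
```python
import cv2,numpy as np
t=cv2.imread("pics/top0.png");s=cv2.imread("pics/side0.png")
a=cv2.resize(t[185:285,345:475],None,fx=5,fy=5,interpolation=cv2.INTER_CUBIC)
b=cv2.resize(s[250:365,280:390],None,fx=5,fy=5,interpolation=cv2.INTER_CUBIC)
cv2.imwrite("pics/ft.png",a);cv2.imwrite("pics/fs.png",b)
```

```text
(no output)
```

View pics/ft.png

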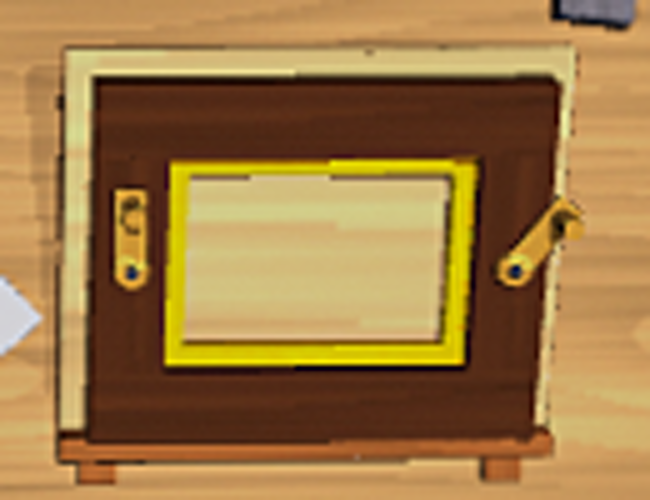

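View pics/fs.png

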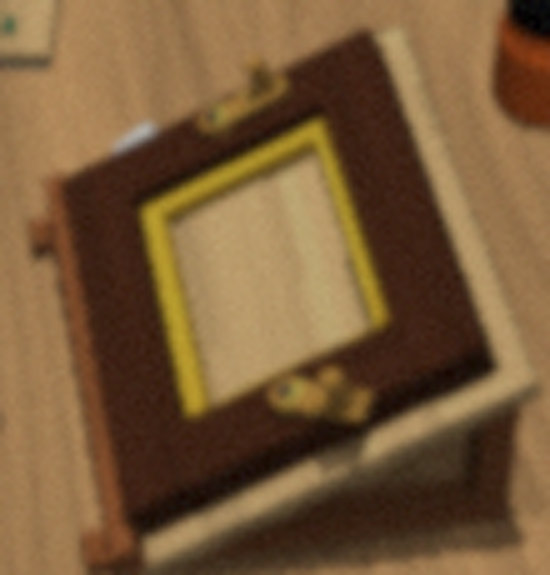

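```bash
cat > h.py <<'E'
import cv2,numpy as np
from plant import bot
from scipy.spatial.transform import Rotation as R
from scipy.optimize import least_squares
def cam(n):
    c=bot.get_calibration(n); f=240/np.tan(np.radians(c["vfov"]/2))
    r=c["rotation"]; return c,f
C={n:cam(n) for n in("top","side")}
def Rc(n): return R.from_euler("xyz",C[n][0]["rotation"]).as_matrix()
def proj(n,P):
    c,f=C[n]; p=(np.atleast_2d(P)-c["eye"])@Rc(n); s=p[:,:2]/p[:,2:]
    s=s*(1+c["k1"]*(s**2).sum(1,keepdims=True)); return s*f+[c["cx"],c["cy"]]
def ray(n,uv):
    c,f=C[n]; d=(np.array(uv,float)-[c["cx"],c["cy"]])/f; s=d.copy()
    for _ in range(20): s=d/(1+c["k1"]*(s@s))
    return c["eye"],Rc(n)@np.r_[s,1]
def onz(n,uv,z):
    e,d=ray(n,uv); return e+d*(z-e[2])/d[2]
def tri(uvt,uvs):
    return least_squares(lambda P:np.r_[proj("top",P)[0]-uvt,proj("side",P)[0]-uvs],[500,0,50]).x
def fR(yaw): return R.from_euler("xyz",[0,-np.radians(27),yaw]).as_matrix()
E
cat > m.py <<'E'
from h import *
t=cv2.imread("pics/top0.png");s=cv2.imread("pics/side0.png")
T=[((52.5,72.5,10),(171,160)),((-52.5,-72.5,0),(465,366)),((42.5,62.5,0),(190,177)),((42.5,-62.5,0),(452,177)),((-42.5,-62.5,0),(443,342)),((-42.5,62.5,0),(184,341)),((0,90,17),(132,272)),((0,-90,17),(514,270)),((87.5,107.5,10),(95,78)),((87.5,-107.5,10),(557,80))]
S=[((-52.5,72.5,0),(140,208)),((42.5,62.5,0),(316,150)),((-42.5,62.5,0),(168,215)),((0,90,17),(209,116)),((0,-90,17),(285,391)),((87.5,107.5,10),(370,30)),((87.5,-107.5,10),(495,365))]
tf=np.array([a for a,_ in T],float);sf=np.array([a for a,_ in S],float)
tu=(np.array([b for _,b in T])+.5)/5-.5+[345,185];su=(np.array([b for _,b in S])+.5)/5-.5+[280,250]
f=lambda q:np.r_[proj("top",q[:3]+tf@fR(q[3]).T)-tu,proj("side",q[:3]+sf@fR(q[3]).T)-su]
g=least_squares(lambda q:f(q).ravel(),[500,-50,80,0],loss="soft_l1")
print(g.x.round(3));print(f(g.x).round(1).tolist())
def pinang(sgn,uvt):
    q=g.x;M=fR(q[3]);h=lambda a:proj("top",q[:3]+M@[32*np.sin(a),sgn*(90-32*np.cos(a)),37])[0]
    return least_squares(lambda a:h(a[0])-((np.array(uvt)+.5)/5-.5+[345,185]),[1.8])
for sg,uv in((1,(131,210)),(-1,(574,226))):
    r=pinang(sg,uv);print(r.x,r.fun)
# blue bar
for n,im,(x,y,w,h) in(("top",t,(250,270,55,30)),("side",s,(255,225,40,40))):
    hs=cv2.cvtColor(im,cv2.COLOR_BGR2HSV)[y:y+h,x:x+w]
    m=cv2.inRange(hs,(100,120,60),(125,255,255))
    k,l,st,ce=cv2.connectedComponentsWithStats(m);i=1+st[1:,4].argmax()
    pts=np.argwhere(l==i)[:,::-1].astype(np.float32)
    c=ce[i]+[x,y];print(n,st[i],c,cv2.minAreaRect(pts))
    v=np.linalg.eigh(np.cov(pts.T))[1][:,1]
    if n=="top":
        A=onz(n,c-15*v,34);B=onz(n,c+15*v,34);print(onz(n,c,34),onz(n,c,30),np.arctan2(*(B-A)[[1,0]]))
    else: print(onz(n,c,30))
# wood panel outline, top
E
python3 m.py
```

```text
[ 5.22463e+02 -1.25252e+02  6.53350e+01 -9.00000e-03]
[[0.0, -0.3], [-0.9, -0.7], [-0.2, -0.7], [0.3, -0.9], [-0.3, 0.2], [-0.3, 0.8], [-0.0, -0.1], [0.1, -0.2], [0.5, 1.3], [0.9, 0.7], [0.4, 0.6], [0.0, -1.8], [-1.0, 0.3], [1.0, 0.9], [0.5, 1.0], [-0.2, -0.3], [-2.0, -3.2]]
[1.67350278] [0.16561124 1.59525958]
[2.21638937] [-0.45765808  0.58745194]
top [ 14   9  25  11 148] [275.84459459 284.39864865] ((25.894119262695312, 14.476471900939941), (24.730073928833008, 5.965588092803955), 12.528807640075684)
[416.21801659 190.01545727  34.        ] [416.47969303 190.35417153  30.        ] 1.3451047003694998
side [17  8  5 17 62] [274.06451613 240.40322581] ((19.0, 16.0), (16.0, 4.0), 90.0)
[416.28724134 183.40355856  30.        ]
```

```bash
cat >> h.py <<'E'
def go(target,tyang=None,o=None):
    o=o or bot.get_obs(); M=R.from_euler("xyz",o["tcp_rot"]).as_matrix()
    a=np.arctan2(M[1,1],M[0,1]); 
    sp=0
    if tyang is not None:
        d=(tyang-a+np.pi/2)%np.pi-np.pi/2; sp=-d
        M=R.from_euler("z",d).as_matrix()@M
    print("t",round(o["time"],2),"pos",o["tool_pos"].round(1),"w",round(o["grip_width"],1),"F",o["contact_force"].round(1),"spin units",round(sp/.1,2),"shift units (after spin)",(M.T@(np.array(target)-o["tool_pos"])/80).round(3))
E
python3 -c "
from h import *
go((416.3,189.3,100),1.345)"
```

```text
t 0.1 pos [226.1 473.4 226.1] w 91.5 F [-0.7  0.4  0.7] spin units -2.2 shift units (after spin) [-3.112 -2.927  1.58 ]
```

Call:
{"op": "jog_arm", "data": {"gripper": 100, "targets": [{"xyz": [0, 0, 0], "spin": -0.8}, {"xyz": [0, 0, 0], "spin": -0.7}, {"xyz": [0, 0, 0], "spin": -0.7}, {"xyz": [-0.52, -0.49, 0.2], "spin": 0}, {"xyz": [-0.52, -0.49, 0.2], "spin": 0}, {"xyz": [-0.52, -0.49, 0.2], "spin": 0}, {"xyz": [-0.52, -0.49, 0.2], "spin": 0}, {"xyz": [-0.52, -0.49, 0.2], "spin": 0}, {"xyz": [-0.51, -0.48, 0.2], "spin": 0}, {"xyz": [0, 0, 0.3], "spin": 0}]}}

```text
time: 1.35
tool_pos: [418.8, 186.6, 106.4]
tcp_rot: [3.141, 0.002, 2.91]
contact_force: [0.1, -0.4, 0.1]
grip_width: 91.8
finger_force: 0.0
```

```bash
python3 -c "
from h import *
go((416.3,189.3,15),1.345)
t=bot.capture('top');s=bot.capture('side')
a=cv2.resize(t[230:340,220:350],None,fx=3,fy=3,interpolation=2);b=cv2.resize(s[190:300,220:350],None,fx=3,fy=3,interpolation=2)
cv2.imwrite('pics/g1.png',np.hstack([a,b]))"
```

```text
t 1.35 pos [418.8 186.6 106.4] w 91.8 F [ 0.1 -0.4  0.1] spin units -0.05 shift units (after spin) [0.04  0.025 1.142]
```

View pics/g1.png

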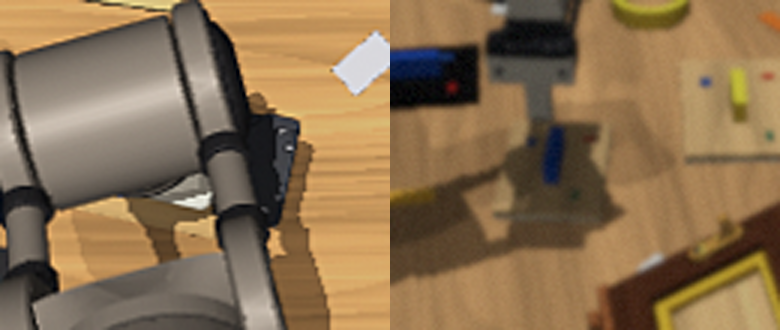

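Call:
{"op": "jog_arm", "data": {"targets": [{"xyz": [0.04, 0.025, 0], "spin": 0}, {"xyz": [0, 0, 0.3], "spin": 0}, {"xyz": [0, 0, 0.3], "spin": 0}, {"xyz": [0, 0, 0.3], "spin": 0}, {"xyz": [0, 0, 0.16], "spin": 0}, {"xyz": [0, 0, 0.08], "spin": 0}, {"xyz": [0, 0, 0], "spin": 0}, {"xyz": [0, 0, 0], "spin": 0}, {"xyz": [0, 0, 0], "spin": 0}, {"xyz": [0, 0, 0], "spin": 0}]}}

```text
time: 2.7
tool_pos: [413.9, 192.3, 15.8]
tcp_rot: [3.141, 0.001, 2.916]
contact_force: [-0.2, -0.1, 0.3]
grip_width: 92.2
finger_force: 0.0
```

```bash
python3 -c "
from h import *
go((416.3,189.3,14),1.345)"
```

```text
t 2.7 pos [413.9 192.3  15.8] w 92.2 F [-0.2 -0.1  0.3] spin units -0.0 shift units (after spin) [-0.038 -0.029  0.023]
```

Call:
{"op": "jog_arm", "data": {"targets": [{"xyz": [-0.038, -0.029, 0.015], "spin": 0}, {"xyz": [0, 0, 0], "spin": 0}, {"xyz": [0, 0, 0], "spin": 0}, {"xyz": [0, 0, 0], "spin": 0}, {"xyz": [0, 0, 0], "spin": 0}, {"xyz": [0, 0, 0], "spin": 0}, {"xyz": [0, 0, 0], "spin": 0}, {"xyz": [0, 0, 0], "spin": 0}, {"xyz": [0, 0, 0], "spin": 0}, {"xyz": [0, 0, 0], "spin": 0}]}}

```text
time: 3.95
tool_pos: [416.1, 189.3, 14.3]
tcp_rot: [3.142, -0.0, 2.916]
contact_force: [0.7, -0.6, -0.4]
grip_width: 91.8
finger_force: 0.0
```

Call:
{"op": "jog_arm", "data": {"gripper": 0, "targets": [{"xyz": [0, 0, 0], "spin": 0}, {"xyz": [0, 0, 0], "spin": 0}, {"xyz": [0, 0, 0], "spin": 0}, {"xyz": [0, 0, 0], "spin": 0}, {"xyz": [0, 0, 0], "spin": 0}, {"xyz": [0, 0, 0], "spin": 0}, {"xyz": [0, 0, 0], "spin": 0}, {"xyz": [0, 0, 0], "spin": 0}, {"xyz": [0, 0, 0], "spin": 0}, {"xyz": [0, 0, 0], "spin": 0}]}}

```text
time: 5.2
tool_pos: [416.2, 189.3, 14.3]
tcp_rot: [3.141, 0.0, 2.916]
contact_force: [0.6, 0.9, -0.2]
grip_width: 59.8
finger_force: 30.0
```

Call:
{"op": "jog_arm", "data": {"targets": [{"xyz": [0, 0, -0.2], "spin": 0}, {"xyz": [0, 0, -0.5], "spin": 0}, {"xyz": [0, 0, -0.5], "spin": 0}, {"xyz": [0, 0, -0.5], "spin": 0}, {"xyz": [0, 0, -0.3], "spin": 0}, {"xyz": [0, 0, 0], "spin": -0.7}, {"xyz": [0, 0, 0], "spin": -0.7}, {"xyz": [0, 0, 0], "spin": -0.7}, {"xyz": [0, 0, 0], "spin": 0}, {"xyz": [0, 0, 0], "spin": 0}]}}

```text
time: 6.45
tool_pos: [415.9, 189.2, 174.2]
tcp_rot: [-3.142, -0.0, 3.124]
contact_force: [0.1, 0.6, -0.9]
grip_width: 59.7
finger_force: 30.0
```

```bash
cat >> h.py <<'E'
FC=np.array([522.5,-125.25,65.3]);FY=-0.009
def wp(phi,xk=None,FC=FC):
    """TCP for panel tilted phi deg off the frame, upper corner at frame xk"""
    if xk is None: xk=50-3*phi/27
    f=np.radians(phi);c,s=np.cos(f),np.sin(f)
    p=np.array([xk-50*c+24*s,0,50*s+24*c])
    return FC+fR(FY)@p-[0,0,10]
E
python3 -c "
from h import *
for p in(27,20,14,8,4,0): print(p,wp(p).round(1))
w=wp(27);w[2]=165;go(w,np.pi/2+FY)"
```

```text
27 [ 514.4 -125.2  100.6]
20 [ 512.5 -125.2   94.7]
14 [ 511.5 -125.2   89.4]
8 [ 511.2 -125.1   84. ]
4 [ 511.3 -125.1   80.4]
0 [ 511.6 -125.2   76.7]
t 6.45 pos [415.9 189.2 174.2] w 59.7 F [ 0.1  0.6 -0.9] spin units -0.08 shift units (after spin) [-1.266 -3.919  0.114]
```

Call:
{"op": "jog_arm", "data": {"targets": [{"xyz": [-0.16, -0.49, 0], "spin": -0.08}, {"xyz": [-0.16, -0.49, 0], "spin": 0}, {"xyz": [-0.16, -0.49, 0], "spin": 0}, {"xyz": [-0.16, -0.49, 0], "spin": 0}, {"xyz": [-0.16, -0.49, 0], "spin": 0}, {"xyz": [-0.16, -0.49, 0], "spin": 0}, {"xyz": [-0.16, -0.49, 0], "spin": 0}, {"xyz": [-0.14, -0.48, 0.1], "spin": 0}, {"xyz": [0, 0, 0], "spin": 0}, {"xyz": [0, 0, 0], "spin": 0}]}}

```text
time: 7.7
tool_pos: [513.8, -123.9, 166.0]
tcp_rot: [3.141, -0.001, 3.133]
contact_force: [0.3, 0.7, -1.1]
grip_width: 60.1
finger_force: 30.0
```

```bash
python3 -c "
from h import *
w=wp(27);w[2]=115;go(w,np.pi/2+FY)
t=bot.capture('top');s=bot.capture('side')
o=bot.get_obs()['tool_pos']
for n,im in(('top',t),('side',s)):
    hs=cv2.cvtColor(im,cv2.COLOR_BGR2HSV)
    u=proj(n,o+[0,0,15])[0].astype(int);m=np.zeros(hs.shape[:2],np.uint8);a=30
    sl=np.s_[u[1]-a:u[1]+a,u[0]-a:u[0]+a];m[sl]=cv2.inRange(hs,(100,120,50),(125,255,255))[sl]
    p=np.argwhere(m)[:,::-1];print(n,u,len(p),p.mean(0),p.min(0),p.max(0))
a=cv2.resize(t[160:290,330:490],None,fx=3,fy=3,interpolation=2)[:390,:480];b=cv2.resize(s[180:310,260:420][:, :],None,fx=3,fy=3,interpolation=2)
cv2.imwrite('pics/g2.png',cv2.resize(np.hstack([a,b]),(800,325)))"
```

```text
t 7.7 pos [ 513.8 -123.9  166. ] w 60.1 F [ 0.3  0.7 -1.1] spin units 0.0 shift units (after spin) [-0.008 -0.016  0.638]
top [417 231] 21 [401. 246.] [398 245] [404 247]
side [329 266] 5 [315.2 264.4] [314 264] [316 265]
```

View pics/g2.png

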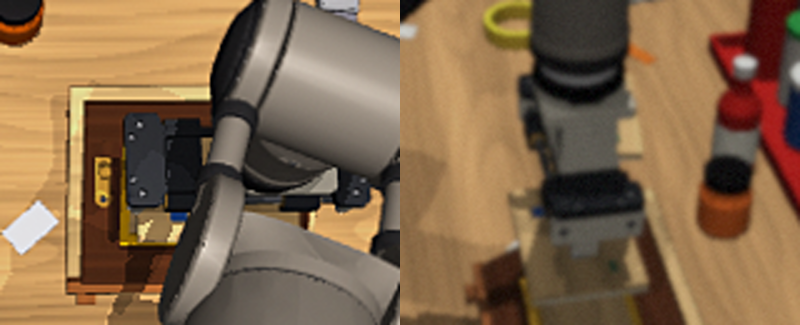

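```bash
python3 -c "
from h import *
o=bot.get_obs()['tool_pos']
for dx in(-50,50):
  for dz in(-14,-4):print(dx,dz,proj('side',o+[dx,-70,dz]))
s=cv2.imread('pics/side0.png');s=bot.capture('side')
cv2.imwrite('pics/g3.png',cv2.resize(s[250:310,295:375],None,fx=8,fy=8,interpolation=2))"
```

```text
-50 -14 [[312.55842157 301.0898419 ]]
-50 -4 [[312.53745714 297.69194752]]
50 -14 [[358.79164714 295.08197367]]
50 -4 [[359.05128375 291.70012525]]
```

View pics/g3.png

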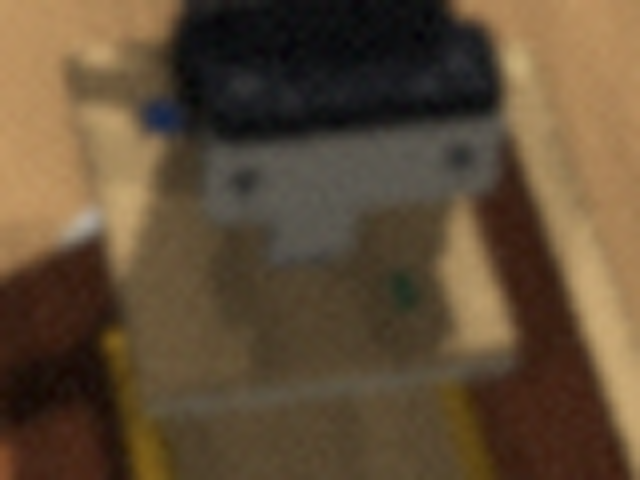

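Call:
{"op": "jog_arm", "data": {"targets": [{"xyz": [0.005, -0.008, 0.2], "spin": 0}, {"xyz": [0, 0, 0.2], "spin": 0}, {"xyz": [0, 0, 0.2], "spin": 0}, {"xyz": [0, 0, 0.1], "spin": 0}, {"xyz": [0, 0, 0.04], "spin": 0}, {"xyz": [0, 0, 0], "spin": 0}, {"xyz": [0, 0, 0], "spin": 0}, {"xyz": [0, 0, 0], "spin": 0}, {"xyz": [0, 0, 0], "spin": 0}, {"xyz": [0, 0, 0], "spin": 0}]}}

```text
time: 9.1
tool_pos: [513.8, -125.1, 107.2]
tcp_rot: [-3.142, 0.0, 3.134]
contact_force: [-0.6, 0.3, -1.1]
grip_width: 60.0
finger_force: 30.0
```

```bash
python3 -c "
from h import *
go(wp(27)-[1,0,0],np.pi/2+FY)"
```

```text
t 9.1 pos [ 513.8 -125.1  107.2] w 60.0 F [-0.6  0.3 -1.1] spin units 0.01 shift units (after spin) [ 0.005 -0.001  0.082]
```

Call:
{"op": "jog_arm", "data": {"targets": [{"xyz": [0.005, 0, 0.02], "spin": 0}, {"xyz": [0, 0, 0.02], "spin": 0}, {"xyz": [0, 0, 0.02], "spin": 0}, {"xyz": [0, 0, 0.02], "spin": 0}, {"xyz": [0, 0, 0.02], "spin": 0}, {"xyz": [0, 0, 0], "spin": 0}, {"xyz": [0, 0, 0], "spin": 0}, {"xyz": [0, 0, 0], "spin": 0}, {"xyz": [0, 0, 0], "spin": 0}, {"xyz": [0, 0, 0], "spin": 0}]}}

```text
time: 10.35
tool_pos: [512.2, -125.1, 99.3]
tcp_rot: [3.142, -0.002, 3.134]
contact_force: [-6.7, -0.9, 5.1]
grip_width: 60.3
finger_force: 30.0
```

Call:
{"op": "jog_arm", "data": {"targets": [{"xyz": [0.02, 0, 0], "spin": 0}, {"xyz": [0, 0, 0.02], "spin": 0}, {"xyz": [0.005, 0, 0.02], "spin": 0}, {"xyz": [0, 0, 0.02], "spin": 0}, {"xyz": [0.005, 0, 0.02], "spin": 0}, {"xyz": [0, 0, 0.02], "spin": 0}, {"xyz": [0, 0, 0.02], "spin": 0}, {"xyz": [0, 0, 0], "spin": 0}, {"xyz": [0, 0, 0], "spin": 0}, {"xyz": [0, 0, 0], "spin": 0}]}}

```text
time: 11.6
tool_pos: [509.9, -125.0, 89.2]
tcp_rot: [3.141, -0.002, 3.134]
contact_force: [-6.3, -1.0, 4.2]
grip_width: 59.8
finger_force: 30.0
```

Call:
{"op": "jog_arm", "data": {"targets": [{"xyz": [0.01, 0, 0.02], "spin": 0}, {"xyz": [0, 0, 0.02], "spin": 0}, {"xyz": [0, 0, 0.02], "spin": 0}, {"xyz": [0, 0, 0.02], "spin": 0}, {"xyz": [0, 0, 0.02], "spin": 0}, {"xyz": [0, 0, 0.02], "spin": 0}, {"xyz": [0, 0, 0.01], "spin": 0}, {"xyz": [0, 0, 0], "spin": 0}, {"xyz": [0, 0, 0], "spin": 0}, {"xyz": [0, 0, 0], "spin": 0}]}}

```text
time: 12.85
tool_pos: [510.1, -125.1, 80.0]
tcp_rot: [-3.141, 0.0, 3.134]
contact_force: [-7.0, 0.3, 11.3]
grip_width: 59.9
finger_force: 33.3
```

```bash
python3 -c "
from h import *
s=bot.capture('side')
cv2.imwrite('pics/g4.png',cv2.resize(s[255:365,280:390],None,fx=5,fy=5,interpolation=2))"
```

```text
(no output)
```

View pics/g4.png

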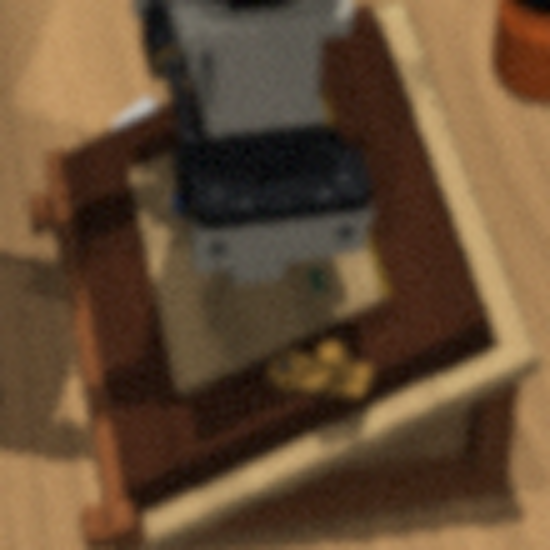

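Call:
{"op": "jog_arm", "data": {"targets": [{"xyz": [-0.02, 0, 0], "spin": 0}, {"xyz": [-0.02, 0, 0.01], "spin": 0}, {"xyz": [-0.01, 0, 0.01], "spin": 0}, {"xyz": [0, 0, 0.01], "spin": 0}, {"xyz": [0, 0, 0], "spin": 0}, {"xyz": [0, 0, 0], "spin": 0}, {"xyz": [0, 0, 0], "spin": 0}, {"xyz": [0, 0, 0], "spin": 0}, {"xyz": [0, 0, 0], "spin": 0}, {"xyz": [0, 0, 0], "spin": 0}]}}

```text
time: 14.15
tool_pos: [511.1, -124.9, 78.1]
tcp_rot: [3.141, -0.006, 3.134]
contact_force: [-19.4, -0.5, 24.6]
grip_width: 59.7
finger_force: 37.7
```

```bash
python3 -c "
from h import *
s=bot.capture('side')
c=proj('side',FC+np.array([(x,y,10) for x,y in((-52.5,-72.5),(-52.5,72.5),(52.5,-72.5),(52.5,72.5))])@fR(FY).T);print(((c-[280,255])*5).round())
cv2.imwrite('pics/g5.png',cv2.resize(s[255:365,280:390],None,fx=5,fy=5,interpolation=2))"
```

```text
[[180. 397.]
 [131. 172.]
 [390. 297.]
 [320.  79.]]
```

View pics/g5.png

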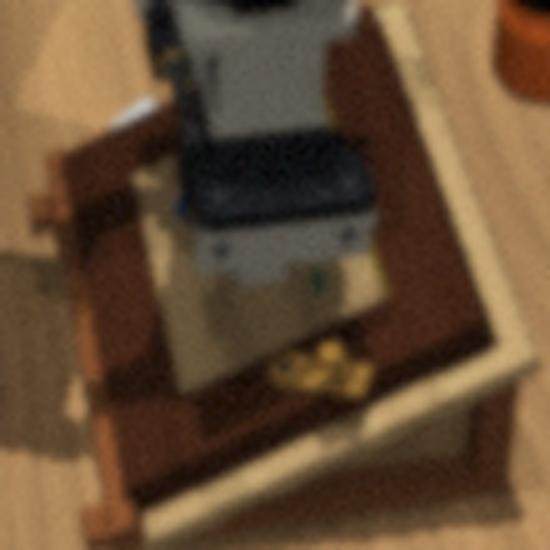

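Call:
{"op": "jog_arm", "data": {"targets": [{"xyz": [0.02, 0, -0.02], "spin": 0}, {"xyz": [0.01, 0, -0.01], "spin": 0}, {"xyz": [0, 0, 0], "spin": 0}, {"xyz": [0, 0, 0], "spin": 0}, {"xyz": [0, 0, 0], "spin": 0}, {"xyz": [0, 0, 0], "spin": 0}, {"xyz": [0, 0, 0], "spin": 0}, {"xyz": [0, 0, 0], "spin": 0}, {"xyz": [0, 0, 0], "spin": 0}, {"xyz": [0, 0, 0], "spin": 0}]}}

```text
time: 15.45
tool_pos: [511.8, -125.0, 79.1]
tcp_rot: [3.142, 0.0, 3.134]
contact_force: [0.2, 0.1, -2.0]
grip_width: 59.7
finger_force: 36.0
```

Call:
{"op": "jog_arm", "data": {"gripper": 100, "targets": [{"xyz": [0, 0, 0], "spin": 0}, {"xyz": [0, 0, 0], "spin": 0}, {"xyz": [0, 0, 0], "spin": 0}, {"xyz": [0, 0, 0], "spin": 0}, {"xyz": [0, 0, -0.3], "spin": 0}, {"xyz": [0, 0, -0.5], "spin": 0}, {"xyz": [0, 0, -0.5], "spin": 0}, {"xyz": [0.7, 0, 0], "spin": 0}, {"xyz": [0.7, 0, 0], "spin": 0}, {"xyz": [0, 0, 0], "spin": 0}]}}

```text
time: 16.7
tool_pos: [396.2, -123.2, 182.8]
tcp_rot: [3.14, -0.002, 3.132]
contact_force: [1.4, 0.2, -0.1]
grip_width: 91.8
finger_force: 0.0
```

```bash
python3 -c "
from h import *
s=bot.capture('side');t=bot.capture('top')
cv2.imwrite('pics/s6.png',s);cv2.imwrite('pics/t6.png',t)
a=cv2.resize(t[185:285,345:475],(520,400),interpolation=2);b=cv2.resize(s[265:350,300:385],(280,280),interpolation=2)
c=np.zeros((400,800,3),np.uint8);c[:,:520]=a;c[:280,520:]=b
cv2.imwrite('pics/g6.png',c)"
```

```text
(no output)
```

View pics/g6.png

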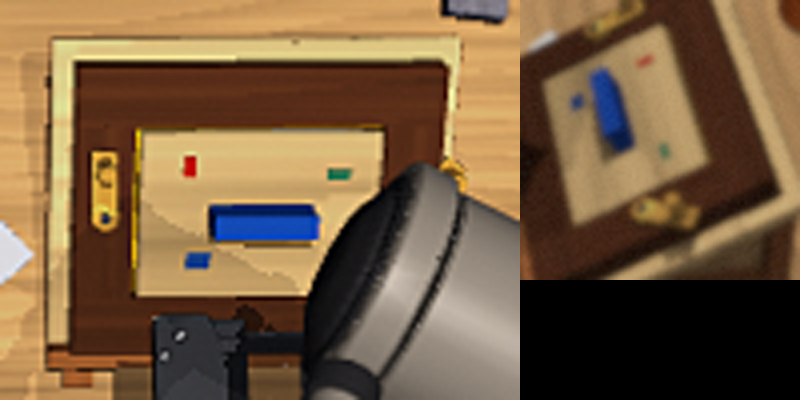

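```bash
python3 -c "
from h import *
M=fR(FY)
def P(sg,a,z,r=32): return FC+M@[r*np.sin(a),sg*(90-r*np.cos(a)),z]
ct=lambda p:((p-[345,185]+.5)*5-.5).round(); cs=lambda p:((p-[280,250]+.5)*5-.5).round()
for sg,a in((1,1.5),(1,1.6),(1,1.7),(-1,2.1),(-1,2.2),(-1,2.3),(-1,2.4)):
  print(sg,a,'tip',ct(proj('top',P(sg,a,17,40))[0]),cs(proj('side',P(sg,a,17,40))[0]),'pin37',ct(proj('top',P(sg,a,37))[0]),cs(proj('side',P(sg,a,37))[0]),P(sg,a,24).round(1))
# brass masks
t=cv2.imread('pics/top0.png');s=cv2.imread('pics/side0.png')
for n,im,bx in(('top',t,(365,220,14,26)),('top',t,(442,222,22,24)),('side',s,(316,258,28,22)),('side',s,(330,318,30,24))):
  x,y,w,h=bx;hs=cv2.cvtColor(im,cv2.COLOR_BGR2HSV)[y:y+h,x:x+w]
  m=cv2.inRange(hs,(15,110,115),(27,255,255));p=np.argwhere(m)[:,::-1]+[x,y];f=ct if n=='top' else cs
  v=np.linalg.eigh(np.cov(p.T));print(n,len(p),f(p.mean(0)),v[1][:,1].round(2),f(p.min(0)),f(p.max(0)))
"
```

```text
1 1.5 tip [141. 189.] [287.  89.] pin37 [144. 218.] [255.  70.] [540.8 -37.7 101.2]
1 1.6 tip [132. 189.] [285.  83.] pin37 [137. 218.] [253.  65.] [540.9 -34.5 101.2]
1 1.7 tip [123. 189.] [283.  78.] pin37 [130. 218.] [252.  61.] [540.7 -31.3 101.1]
-1 2.1 tip [563. 198.] [369. 398.] pin37 [565. 225.] [333. 372.] [ 535.3 -231.5   99.2]
-1 2.2 tip [569. 203.] [366. 406.] pin37 [571. 228.] [331. 378.] [ 533.7 -234.2   98.4]
-1 2.3 tip [575. 208.] [363. 414.] pin37 [576. 232.] [328. 385.] [ 531.9 -236.7   97.5]
-1 2.4 tip [581. 213.] [358. 422.] pin37 [580. 237.] [324. 391.] [ 529.8 -238.9   96.5]
top 123 [135. 241.] [0.17 0.98] [117. 192.] [167. 297.]
top 250 [562. 249.] [-0.32  0.95] [502. 187.] [592. 302.]
side 342 [239.  81.] [-0.96 -0.29] [182.  42.] [317. 147.]
side 178 [316. 388.] [-0.84 -0.54] [252. 342.] [397. 457.]
```

```bash
cat >> h.py <<'E'
def P(sg,a,z,r=32): return FC+fR(FY)@[r*np.sin(a),sg*(90-r*np.cos(a)),z]
def arc(sg,a0,a1,n=10,z=26):
    o=bot.get_obs();M=R.from_euler("xyz",o["tcp_rot"]).as_matrix()
    A=np.array([P(sg,a,z) for a in np.linspace(a0,a1,n+1)]);print((np.diff(A,axis=0)@M/80).round(3).tolist(),(A[-1]).round(1))
E
python3 -c "
from h import *
p=P(1,1.58,26);print(p);go(np.r_[p[:2],p[2]+20],np.pi/2+FY);arc(1,1.58,0.03)"
```

```text
[540.0192112  -35.10950672 102.99325032]
t 16.8 pos [ 400.2 -124.4  183.6] w 91.8 F [ 0.2 -0.1  0.4] spin units 0.01 shift units (after spin) [-1.737  1.133  0.76 ]
[[0.004, -0.062, 0.002], [0.012, -0.06, 0.006], [0.02, -0.058, 0.01], [0.028, -0.053, 0.014], [0.035, -0.048, 0.018], [0.041, -0.041, 0.021], [0.046, -0.034, 0.024], [0.051, -0.025, 0.026], [0.053, -0.016, 0.027], [0.055, -0.007, 0.028]] [512.1 -67.1  88.9]
```

Call:
{"op": "jog_arm", "data": {"gripper": 43, "targets": [{"xyz": [-0.5, 0.33, 0], "spin": 0}, {"xyz": [-0.5, 0.33, 0], "spin": 0}, {"xyz": [-0.5, 0.33, 0], "spin": 0}, {"xyz": [-0.237, 0.143, 0], "spin": 0}, {"xyz": [0, 0, 0.4], "spin": 0}, {"xyz": [0, 0, 0.36], "spin": 0}, {"xyz": [0, 0, 0], "spin": 0}, {"xyz": [0, 0, 0], "spin": 0}, {"xyz": [0, 0, 0], "spin": 0}, {"xyz": [0, 0, 0], "spin": 0}]}}

```text
time: 18.05
tool_pos: [540.0, -34.7, 123.3]
tcp_rot: [-3.141, 0.002, 3.134]
contact_force: [0.7, 0.1, 1.0]
grip_width: 39.5
finger_force: 0.0
```

Call:
{"op": "jog_arm", "data": {"targets": [{"xyz": [0, 0, 0.1], "spin": 0}, {"xyz": [0, 0, 0.1], "spin": 0}, {"xyz": [0, 0, 0.05], "spin": 0}, {"xyz": [0, 0, 0], "spin": 0}, {"xyz": [0, 0, 0], "spin": 0}, {"xyz": [0, 0, 0], "spin": 0}, {"xyz": [0, 0, 0], "spin": 0}, {"xyz": [0, 0, 0], "spin": 0}, {"xyz": [0, 0, 0], "spin": 0}, {"xyz": [0, 0, 0], "spin": 0}]}}

```text
time: 19.3
tool_pos: [539.5, -34.6, 102.3]
tcp_rot: [3.142, 0.0, 3.134]
contact_force: [-0.6, 0.0, 0.2]
grip_width: 39.8
finger_force: 0.0
```

Close on the pin.

Call:
{"op": "jog_arm", "data": {"gripper": 0, "targets": [{"xyz": [0, 0, 0], "spin": 0}, {"xyz": [0, 0, 0], "spin": 0}, {"xyz": [0, 0, 0], "spin": 0}, {"xyz": [0, 0, 0], "spin": 0}, {"xyz": [0, 0, 0], "spin": 0}, {"xyz": [0, 0, 0], "spin": 0}, {"xyz": [0, 0, 0], "spin": 0}, {"xyz": [0, 0, 0], "spin": 0}, {"xyz": [0, 0, 0], "spin": 0}, {"xyz": [0, 0, 0], "spin": 0}]}}

```text
time: 20.55
tool_pos: [539.6, -34.5, 102.4]
tcp_rot: [3.141, 0.0, 3.134]
contact_force: [0.8, 2.6, 0.0]
grip_width: 8.6
finger_force: 30.0
```

Call:
{"op": "jog_arm", "data": {"targets": [{"xyz": [0.004, -0.062, 0.002], "spin": 0}, {"xyz": [0.012, -0.06, 0.006], "spin": 0}, {"xyz": [0.02, -0.058, 0.01], "spin": 0}, {"xyz": [0.028, -0.053, 0.014], "spin": 0}, {"xyz": [0.035, -0.048, 0.018], "spin": 0}, {"xyz": [0.041, -0.041, 0.021], "spin": 0}, {"xyz": [0.046, -0.034, 0.024], "spin": 0}, {"xyz": [0.051, -0.025, 0.026], "spin": 0}, {"xyz": [0.053, -0.016, 0.027], "spin": 0}, {"xyz": [0.055, -0.007, 0.028], "spin": 0}]}}

```text
time: 21.8
tool_pos: [512.8, -65.9, 88.8]
tcp_rot: [3.14, 0.003, 3.133]
contact_force: [5.1, 10.1, 3.3]
grip_width: 7.4
finger_force: 30.0
```

Call:
{"op": "jog_arm", "data": {"targets": [{"xyz": [0, 0, 0], "spin": 0}, {"xyz": [0, 0, 0], "spin": 0}, {"xyz": [0, 0, 0], "spin": 0}, {"xyz": [0, 0, 0], "spin": 0}, {"xyz": [0, 0, 0], "spin": 0}, {"xyz": [0, 0, 0], "spin": 0}, {"xyz": [0, 0, 0], "spin": 0}, {"xyz": [0, 0, 0], "spin": 0}, {"xyz": [0, 0, 0], "spin": 0}, {"xyz": [0, 0, 0], "spin": 0}]}}

```text
time: 23.05
tool_pos: [512.2, -65.7, 88.6]
tcp_rot: [3.14, 0.002, 3.133]
contact_force: [3.5, 7.2, 1.8]
grip_width: 7.9
finger_force: 30.0
```

Call:
{"op": "jog_arm", "data": {"gripper": 17, "targets": [{"xyz": [0, 0, 0], "spin": 0}, {"xyz": [0, 0, 0], "spin": 0}, {"xyz": [0, 0, 0], "spin": 0}, {"xyz": [0, 0, -0.2], "spin": 0}, {"xyz": [0, 0, -0.4], "spin": 0}, {"xyz": [0, 0, -0.5], "spin": 0}, {"xyz": [0.7, -0.4, 0], "spin": 0}, {"xyz": [0.7, -0.4, 0], "spin": 0}, {"xyz": [0, 0, 0], "spin": 0}, {"xyz": [0, 0, 0], "spin": 0}]}}

```text
time: 24.3
tool_pos: [403.1, -128.3, 176.6]
tcp_rot: [-3.141, 0.001, 3.133]
contact_force: [-0.1, 0.8, 0.5]
grip_width: 15.5
finger_force: 0.0
```

```bash
cat > b.py <<'E'
from h import *
import sys
sg=int(sys.argv[1])
ims={n:bot.capture(n) for n in("top","side")}
go(P(sg,0,26))
for n in ims:
  im=ims[n];cv2.imwrite(f"pics/{n}_{sg}_{bot.get_obs()['time']:.1f}.png",im)
  hs=cv2.cvtColor(im,cv2.COLOR_BGR2HSV)
  poly=proj(n,np.array([FC+fR(FY)@np.array(q,float) for q in((-32,sg*46,17),(-32,sg*110,17),(45,sg*110,17),(45,sg*46,17))])).astype(np.int32)
  m=np.zeros(hs.shape[:2],np.uint8);cv2.fillConvexPoly(m,poly,255)
  b=cv2.inRange(hs,(15,110,115),(27,255,255))&m
  # exclude pale ply: need strong saturation
  p=np.argwhere(b)[:,::-1]
  if len(p)<5: print(n,"few");continue
  # back to frame coordinates on lever plane z=17
  N=fR(FY)[:,2];c=FC+17*N;Q=[]
  for u in p:
    e,d=ray(n,u);Q.append(fR(FY).T@(e+d*(((c-e)@N)/(d@N))-FC))
  Q=np.array(Q)[:,:2];k=cv2.fitLine(Q.astype(np.float32),cv2.DIST_HUBER,0,.01,.01).ravel()
  print(n,len(p),"mean",Q.mean(0).round(1),"min",Q.min(0).round(1),"max",Q.max(0).round(1),"dir",k[:2].round(2))
E
python3 b.py 1
```

```text
t 24.4 pos [ 403.6 -127.7  176.3] w 15.8 F [-0.1 -0.1  0. ] spin units 0.0 shift units (after spin) [-1.34   0.767  1.099]
top 423 mean [ 6.9 66.5] min [-30.2  45.9] max [ 45.6 112. ] dir [ 1.   -0.08]
side 233 mean [ 4.9 83.8] min [-34.7  48. ] max [ 45.4 113.1] dir [0.65 0.76]
```

```bash
cat > c.py <<'E'
from h import *
import sys
sg=int(sys.argv[1]);n=sys.argv[2];im=cv2.imread(sys.argv[3]);z=float(sys.argv[4])
xs=np.arange(40,-25,-4.);ys=sg*np.arange(110,40,-4.)
G=np.array([[FC+fR(FY)@[x,y,z] for y in ys] for x in xs]);uv=proj(n,G.reshape(-1,3)).reshape(G.shape[:2]+(2,)).astype(np.float32)
w=cv2.remap(im,uv[...,0],uv[...,1],1);h=cv2.cvtColor(w,cv2.COLOR_BGR2HSV)
print("S,V/10 ; cols |y|",np.abs(ys).astype(int))
for x,r in zip(xs,h): print(f"{x:4.0f}"," ".join(f"{a[1]//10:2d}.{a[2]//10:02d}" for a in r))
E
python3 c.py 1 top $(ls pics/top_1_*.png) 17; python3 c.py 1 side $(ls pics/side_1_*.png) 17
```

```text
S,V/10 ; cols |y| [110 106 102  98  94  90  86  82  78  74  70  66  62  58  54  50  46  42]
  40 13.09 19.08 18.08 18.08 18.08 18.09 18.09 18.08 18.08 21.12 13.15 10.22 11.22 11.22 11.22 11.22 10.22 10.22
  36 13.10 19.08 19.08 18.08 18.08 18.09 18.09 18.08 18.08 22.14 13.14 10.22 11.22 11.22 11.22 11.22 13.20 20.17
  32 12.10 19.08 18.08 18.08 18.08 18.09 19.09 18.08 18.08 22.13 12.18 11.22 11.22 11.22 11.22 11.22 14.21 25.19
  28 12.11 19.07 18.08 19.08 18.08 18.09 19.09 18.08 18.08 22.12 13.18 11.22 11.22 11.22 11.22 11.22 15.18 25.19
  24 13.12 19.07 18.08 18.08 18.08 18.09 19.09 18.08 18.08 21.11 12.16 11.22 11.22 11.22 11.22 11.22 12.21 16.21
  20 13.11 19.08 18.08 18.08 18.08 18.09 19.09 18.08 18.08 22.13 13.15 11.21 11.21 11.21 11.21 11.21 11.21 11.21
  16 13.09 19.08 18.08 18.08 18.08 18.09 19.09 18.08 17.08 23.15 13.15 12.19 12.20 12.20 12.20 12.20 12.20 12.20
  12 13.10 19.08 19.08 18.08 18.08 18.09 19.09 18.09 18.07 23.15 14.15 12.18 12.18 12.20 11.20 11.20 12.20 11.20
   8 14.10 19.08 18.08 18.07 19.13 19.15 19.10 18.06 18.06 23.14 13.14 12.18 12.18 12.20 12.20 11.20 12.
[... 2225 characters left out ...]
2.12  5.10  6.10 12.11
  -4 12.16 13.15 13.13 14.12 14.11 15.13 16.14 16.14 16.13 16.13 17.11 16.10 17.10 16.11 12.11  5.09 16.12 20.13
  -8 12.16 12.15 14.13 15.11 16.11 16.12 16.13 16.13 16.12 16.10 16.09 16.09 16.09 16.10 13.10  5.08 17.11 20.13
 -12 12.17 12.16 13.13 15.09 16.07 17.08 16.12 16.13 16.11 16.08 16.07 15.07 14.08 14.09 11.08  4.07 12.09 13.11
 -16 12.16 12.15 13.12 15.08 16.06 17.07 16.09 16.09 16.08 16.07 15.06 13.07 12.10 12.10 10.08  7.07  6.09  6.11
 -20 12.16 12.15 13.12 14.08 17.06 17.06 16.06 16.06 17.06 16.05 16.06 13.08 11.11 11.12 11.10 11.11 11.12 11.13
 -24 12.16 12.15 13.11 14.07 15.06 17.05 17.05 16.05 17.05 17.05 15.06 12.08 11.12 11.13 11.13 11.13 11.13 10.13
```

```bash
python3 -c "
from h import *
p=P(-1,2.2,26);print(p);go(np.r_[p[:2],p[2]+20],np.pi/2+FY);arc(-1,2.2,0.1)"
```

```text
[ 532.76833462 -234.17886111  100.21175959]
t 24.4 pos [ 403.6 -127.7  176.3] w 15.8 F [-0.1 -0.1  0. ] spin units 0.02 shift units (after spin) [-1.627 -1.316  0.703]
[[-0.038, 0.073, -0.019], [-0.023, 0.08, -0.012], [-0.008, 0.083, -0.004], [0.008, 0.083, 0.004], [0.023, 0.08, 0.012], [0.037, 0.073, 0.019], [0.05, 0.062, 0.026], [0.061, 0.049, 0.031], [0.068, 0.034, 0.035], [0.073, 0.017, 0.037]] [ 513.  -183.3   89.9]
```

Call:
{"op": "jog_arm", "data": {"gripper": 43, "targets": [{"xyz": [-0.5, -0.4, 0], "spin": 0}, {"xyz": [-0.5, -0.4, 0], "spin": 0}, {"xyz": [-0.5, -0.4, 0], "spin": 0}, {"xyz": [-0.127, -0.116, 0], "spin": 0}, {"xyz": [0, 0, 0.35], "spin": 0}, {"xyz": [0, 0, 0.35], "spin": 0}, {"xyz": [0, 0, 0], "spin": 0}, {"xyz": [0, 0, 0], "spin": 0}, {"xyz": [0, 0, 0], "spin": 0}, {"xyz": [0, 0, 0], "spin": 0}]}}

```text
time: 25.65
tool_pos: [532.4, -234.3, 121.2]
tcp_rot: [-3.141, 0.002, 3.134]
contact_force: [0.2, -0.5, -0.4]
grip_width: 39.8
finger_force: 0.0
```

Call:
{"op": "jog_arm", "data": {"targets": [{"xyz": [0, 0, 0.1], "spin": 0}, {"xyz": [0, 0, 0.1], "spin": 0}, {"xyz": [0, 0, 0.05], "spin": 0}, {"xyz": [0, 0, 0], "spin": 0}, {"xyz": [0, 0, 0], "spin": 0}, {"xyz": [0, 0, 0], "spin": 0}, {"xyz": [0, 0, 0], "spin": 0}, {"xyz": [0, 0, 0], "spin": 0}, {"xyz": [0, 0, 0], "spin": 0}, {"xyz": [0, 0, 0], "spin": 0}]}}

```text
time: 26.9
tool_pos: [531.9, -234.2, 100.3]
tcp_rot: [3.142, 0.0, 3.134]
contact_force: [0.4, 0.1, -0.1]
grip_width: 39.4
finger_force: 0.0
```

Call:
{"op": "jog_arm", "data": {"gripper": 0, "targets": [{"xyz": [0, 0, 0], "spin": 0}, {"xyz": [0, 0, 0], "spin": 0}, {"xyz": [0, 0, 0], "spin": 0}, {"xyz": [0, 0, 0], "spin": 0}, {"xyz": [0, 0, 0], "spin": 0}, {"xyz": [0, 0, 0], "spin": 0}, {"xyz": [0, 0, 0], "spin": 0}, {"xyz": [0, 0, 0], "spin": 0}, {"xyz": [0, 0, 0], "spin": 0}, {"xyz": [0, 0, 0], "spin": 0}]}}

```text
time: 28.15
tool_pos: [531.9, -234.1, 100.2]
tcp_rot: [3.141, -0.0, 3.134]
contact_force: [0.1, 1.8, 0.5]
grip_width: 8.7
finger_force: 30.0
```

Call:
{"op": "jog_arm", "data": {"targets": [{"xyz": [-0.038, 0.073, -0.019], "spin": 0}, {"xyz": [-0.023, 0.08, -0.012], "spin": 0}, {"xyz": [-0.008, 0.083, -0.004], "spin": 0}, {"xyz": [0.008, 0.083, 0.004], "spin": 0}, {"xyz": [0.023, 0.08, 0.012], "spin": 0}, {"xyz": [0.037, 0.073, 0.019], "spin": 0}, {"xyz": [0.05, 0.062, 0.026], "spin": 0}, {"xyz": [0.061, 0.049, 0.031], "spin": 0}, {"xyz": [0.068, 0.034, 0.035], "spin": 0}, {"xyz": [0.073, 0.017, 0.037], "spin": 0}]}}

```text
time: 29.4
tool_pos: [514.6, -183.1, 91.2]
tcp_rot: [-3.141, 0.006, 3.134]
contact_force: [4.9, 3.4, 1.8]
grip_width: 8.7
finger_force: 30.0
```

Call:
{"op": "jog_arm", "data": {"targets": [{"xyz": [0, 0, 0], "spin": 0}, {"xyz": [0, 0, 0], "spin": 0}, {"xyz": [0, 0, 0], "spin": 0}, {"xyz": [0, 0, 0], "spin": 0}, {"xyz": [0, 0, 0], "spin": 0}, {"xyz": [0, 0, 0], "spin": 0}, {"xyz": [0, 0, 0], "spin": 0}, {"xyz": [0, 0, 0], "spin": 0}, {"xyz": [0, 0, 0], "spin": 0}, {"xyz": [0, 0, 0], "spin": 0}]}}

```text
time: 30.65
tool_pos: [513.5, -182.8, 90.6]
tcp_rot: [3.141, 0.002, 3.134]
contact_force: [3.0, 4.2, 3.0]
grip_width: 8.9
finger_force: 30.0
```

Call:
{"op": "jog_arm", "data": {"gripper": 17, "targets": [{"xyz": [0, 0, 0], "spin": 0}, {"xyz": [0, 0, 0], "spin": 0}, {"xyz": [0, 0, 0], "spin": 0}, {"xyz": [0, 0, -0.2], "spin": 0}, {"xyz": [0, 0, -0.4], "spin": 0}, {"xyz": [0, 0, -0.5], "spin": 0}, {"xyz": [0.5, 0.6, 0], "spin": 0}, {"xyz": [0.5, 0.6, 0], "spin": 0}, {"xyz": [0.5, 0.6, 0], "spin": 0}, {"xyz": [0, 0.6, 0], "spin": 0}]}}

```text
time: 31.9
tool_pos: [391.3, 10.8, 179.0]
tcp_rot: [-3.141, 0.0, 3.132]
contact_force: [2.1, -0.4, 0.3]
grip_width: 15.4
finger_force: 0.0
```

```bash
python3 - <<'E'
from h import *
for n in("top","side"): cv2.imwrite(f"pics/{n}_end.png",bot.capture(n))
go((0,0,0))
E
for s in 1 -1; do python3 c.py $s top pics/top_end.png 17;done;  python3 c.py -1 side pics/side_end.png 17
```

```text
t 32.0 pos [393.   12.9 179.3] w 15.8 F [ 0.2 -0.7 -0.4] spin units 0.0 shift units (after spin) [ 4.917 -0.181  2.231]
S,V/10 ; cols |y| [110 106 102  98  94  90  86  82  78  74  70  66  62  58  54  50  46  42]
  40 13.09 19.07 18.08 19.07 18.08 18.08 18.09 18.08 18.08 21.12 12.14 11.21 11.21 11.21 11.21 11.21 11.21 10.21
  36 13.09 19.07 18.08 19.07 18.08 18.08 18.09 18.08 17.08 22.13 13.14 11.21 11.21 11.21 11.21 11.21 13.19 20.16
  32 13.10 19.07 18.08 18.07 18.08 18.09 19.09 18.08 17.08 22.12 12.17 11.21 11.21 11.21 11.21 11.21 14.20 25.18
  28 12.11 19.07 18.08 18.08 18.08 18.09 19.09 18.08 18.08 22.12 13.17 11.21 11.21 11.21 11.21 11.21 15.18 25.18
  24 13.11 19.07 18.08 19.08 19.08 19.09 18.09 18.08 18.08 21.11 12.15 11.21 11.21 11.21 11.21 11.21 12.21 16.20
  20 13.11 19.07 18.08 18.08 18.08 19.09 18.09 18.08 18.08 22.13 13.14 11.20 12.20 12.20 12.20 11.20 11.20 11.20
  16 13.09 19.07 18.08 18.08 19.08 18.08 18.09 18.08 18.08 23.15 13.17 12.20 12.19 12.19 12.19 12.19 12.19 12.19
  12 13.10 19.07 18.08 18.08 19.07 18.08 19.09 18.08 18.08 22.15 13.16 11.20 12.20 12.19 12.19 12
[... 4358 characters left out ...]
3.12 12.12 14.11 15.14
  -4 16.05 16.06 16.06 17.07 16.12 16.13 15.12 15.13 15.14 14.15 13.15 13.13 12.12 11.15 11.16 11.17 11.16 12.16
  -8 17.05 17.06 17.06 17.05 17.07 16.10 16.11 16.10 14.10 12.14 11.16 11.14 11.14 11.16 10.17 11.17 10.17 10.17
 -12 16.05 16.06 17.06 17.06 16.06 17.06 16.07 16.07 13.09 11.14 11.16 11.16 10.16 11.16 10.17 11.17 10.17 11.16
 -16 17.05 18.06 17.06 16.07 17.06 17.06 17.06 16.06 13.09 11.14 10.16 11.16 11.16 11.16 11.16 10.16 11.16 11.16
 -20 16.05 17.06 17.06 17.06 17.06 17.06 17.06 16.07 14.09 11.14 11.17 11.17 11.17 11.16 11.16 10.16 10.16 10.16
 -24 16.05 17.06 17.06 16.06 17.06 16.06 16.06 15.07 13.09 11.14 11.16 11.16 10.16 11.16 11.16 11.16 11.16 11.16
```

```bash
python3 -c "
from h import *
go((513.5,-182.8,110.6),np.pi/2+FY)"
```

```text
t 32.0 pos [393.   12.9 179.3] w 15.8 F [ 0.2 -0.7 -0.4] spin units 0.05 shift units (after spin) [-1.526 -2.433  0.86 ]
```

Call:
{"op": "jog_arm", "data": {"gripper": 15, "targets": [{"xyz": [-0.31, -0.49, 0], "spin": 0}, {"xyz": [-0.31, -0.49, 0], "spin": 0}, {"xyz": [-0.31, -0.49, 0], "spin": 0}, {"xyz": [-0.31, -0.49, 0], "spin": 0}, {"xyz": [-0.29, -0.473, 0], "spin": 0}, {"xyz": [0, 0, 0.45], "spin": 0}, {"xyz": [0, 0, 0.41], "spin": 0}, {"xyz": [0, 0, 0], "spin": 0}, {"xyz": [0, 0, 0], "spin": 0}, {"xyz": [0, 0, 0], "spin": 0}]}}

```text
time: 33.25
tool_pos: [515.5, -186.5, 110.9]
tcp_rot: [-3.14, 0.003, 3.134]
contact_force: [0.1, -0.2, -0.1]
grip_width: 13.7
finger_force: 0.0
```

```bash
python3 -c "
from h import *
go((513.5,-182.8,90.6),np.pi/2+FY)"
```

```text
t 33.25 pos [ 515.5 -186.5  110.9] w 13.7 F [ 0.1 -0.2 -0.1] spin units 0.01 shift units (after spin) [0.026 0.046 0.254]
```

Call:
{"op": "jog_arm", "data": {"targets": [{"xyz": [0.01, 0.046, 0], "spin": 0}, {"xyz": [0, 0, 0], "spin": 0}, {"xyz": [0, 0, 0], "spin": 0}, {"xyz": [0, 0, 0], "spin": 0}, {"xyz": [0, 0, 0], "spin": 0}, {"xyz": [0, 0, 0], "spin": 0}, {"xyz": [0, 0, 0], "spin": 0}, {"xyz": [0, 0, 0], "spin": 0}, {"xyz": [0, 0, 0], "spin": 0}, {"xyz": [0, 0, 0], "spin": 0}]}}

```text
time: 34.5
tool_pos: [513.9, -182.2, 109.1]
tcp_rot: [3.142, 0.0, 3.134]
contact_force: [-0.0, -0.2, 0.6]
grip_width: 14.2
finger_force: 0.0
```

Call:
{"op": "jog_arm", "data": {"targets": [{"xyz": [0, -0.008, 0], "spin": 0}, {"xyz": [0, 0, 0.06], "spin": 0}, {"xyz": [0, 0, 0.06], "spin": 0}, {"xyz": [0, 0, 0.06], "spin": 0}, {"xyz": [0, 0, 0.05], "spin": 0}, {"xyz": [0, 0, 0], "spin": 0}, {"xyz": [0, 0, 0], "spin": 0}, {"xyz": [0, 0, 0], "spin": 0}, {"xyz": [0, 0, 0], "spin": 0}, {"xyz": [0, 0, 0], "spin": 0}]}}

```text
time: 35.75
tool_pos: [513.9, -182.9, 90.8]
tcp_rot: [-3.142, 0.0, 3.134]
contact_force: [-0.2, -0.4, -0.3]
grip_width: 13.5
finger_force: 0.0
```

Call:
{"op": "jog_arm", "data": {"gripper": 0, "targets": [{"xyz": [0, 0, 0], "spin": 0}, {"xyz": [0, 0, 0], "spin": 0}, {"xyz": [0, 0, 0], "spin": 0}, {"xyz": [0, 0, 0], "spin": 0}, {"xyz": [0.015, 0, 0.008], "spin": 0}, {"xyz": [0.015, 0, 0.008], "spin": 0}, {"xyz": [0.015, 0, 0.008], "spin": 0}, {"xyz": [0.015, 0, 0.008], "spin": 0}, {"xyz": [0, 0, 0], "spin": 0}, {"xyz": [0, 0, 0], "spin": 0}]}}

```text
time: 37.0
tool_pos: [510.1, -182.1, 88.9]
tcp_rot: [3.141, 0.003, 3.134]
contact_force: [3.0, 7.1, 5.2]
grip_width: 8.3
finger_force: 30.0
```

Call:
{"op": "jog_arm", "data": {"gripper": 15, "targets": [{"xyz": [0, 0, 0], "spin": 0}, {"xyz": [0, 0, 0], "spin": 0}, {"xyz": [0, 0, 0], "spin": 0}, {"xyz": [0, 0, -0.2], "spin": 0}, {"xyz": [0, 0, -0.4], "spin": 0}, {"xyz": [0, 0, -0.5], "spin": 0}, {"xyz": [0.5, 0.6, 0], "spin": 0}, {"xyz": [0.5, 0.6, 0], "spin": 0}, {"xyz": [0.5, 0.6, 0], "spin": 0}, {"xyz": [0, 0.6, 0], "spin": 0}]}}

```text
time: 38.25
tool_pos: [388.1, 11.2, 177.2]
tcp_rot: [-3.141, 0.0, 3.132]
contact_force: [1.3, -0.2, 0.8]
grip_width: 13.7
finger_force: 0.0
```

```bash
python3 - <<'E'
from h import *
for n in("top","side"): cv2.imwrite(f"pics/{n}_end2.png",bot.capture(n))
go((0,0,0))
t=cv2.imread("pics/top_end2.png");s=cv2.imread("pics/side_end2.png");a=cv2.imread("pics/top_end.png")
# panel bar: blue centroid, both views, vs expected bar-top centre at home
for n,im in(("top",t),("side",s)):
    hs=cv2.cvtColor(im,cv2.COLOR_BGR2HSV);u=proj(n,FC+fR(FY)@[0,0,30.])[0];x,y=u.astype(int)
    m=cv2.inRange(hs,(100,120,60),(125,255,255))[y-18:y+18,x-18:x+18];k,l,st,ce=cv2.connectedComponentsWithStats(m);i=1+st[1:,4].argmax();print(n,u,ce[i]+[x-18,y-18],st[i])
E
python3 c.py -1 top pics/top_end2.png 17 | sed -n 1p\;7,15p
```

```text
t 38.35 pos [389.9  13.3 177.5] w 14.4 F [ 0.4 -0.2  0.3] spin units 0.0 shift units (after spin) [ 4.877 -0.185  2.209]
top [410.48977731 240.35653961] [411.13839286 240.08035714] [  6  14  27   9 224]
side [326.86161457 296.17196399] [327.00653595 297.79738562] [ 14   9  12  23 153]
S,V/10 ; cols |y| [110 106 102  98  94  90  86  82  78  74  70  66  62  58  54  50  46  42]
  20 11.20 12.16 19.08 18.08 18.08 19.09 18.08 18.08 18.08 19.08 14.10 12.20 12.19 12.19 12.19 12.20 13.20 12.20
  16 11.20 12.17 19.07 18.08 18.08 18.09 18.08 18.08 19.08 19.08 14.10 12.20 12.18 12.18 12.18 12.18 12.18 12.18
  12 10.20 12.17 19.08 18.08 18.08 18.08 18.07 18.07 19.07 19.07 13.13 11.22 11.21 11.20 12.18 11.20 11.21 11.20
   8 10.22 13.15 19.07 18.07 19.09 19.13 18.10 18.08 19.09 19.12 18.14 19.16 19.18 19.18 18.20 16.14 11.21 11.21
   4  8.21 13.15 19.07 19.12 19.22 17.22 16.21 18.21 19.21 18.20 18.21 19.20 19.12 19.09 19.17 17.14 11.21 11.21
   0 11.20 13.16 20.07 19.17 16.17  6.06 17.17 17.21 19.20 19.20 18.20 18.17 18.14 19.07 19.13 16.14 11.21 11.21
  -4 10.20 12.18 19.07 18.14 18.20 15.07 18.17 19.21 18.21 19.21 19.20 19.21 19.21 19.12 18.14 15.16 11.21 11.21
  -8 11.19 12.16 19.07 18.08 19.13 19.13 18.10 18.09 19.07 19.06 14.09 17.20 17.19 13.12 12.08 11.18 11.21 11.21
 -12 11.20 11.18 19.07 18.08 18.08 18.07 18.08 18.08 18.08 19.08 13.12 11.22 11.18 12.12 12.20 12.21 12.21 12.20
```

```bash
python3 -c "
from plant import bot
print(bot.close_job())"
```

```text
the job is handed in; nothing more can be done
None
```

The fitting panel is in the frame's recess, bar side up, and both turnbuttons are swung in over it (about −0.1 rad left and +0.05 rad right, from the last camera check); the job is handed in, but no verdict came back.

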